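# Flip the guard open and start the test

### The arm

A 7-joint arm with a two-finger parallel gripper is mounted at the origin on the work surface. World frame = base frame: x ahead of the robot, y to its left, z up, the work surface at z = 0. Lengths are in m, angles in rad, forces in N, time in s.
With the tool pointing down it reaches from about 0.425 to 0.95 m from the base axis. Payload 16.7 kg.
Tool frame: the origin (TCP) lies on the front face of the gripper's body, between the roots of the fingers; the fingertips stand 97 mm ahead of it and the grasp point (between the pads) lies 78 mm ahead of it (r.pinch_z is the z of the grasp point in the tool frame, in m); z points along the fingers, y is the line along which they close (so a half turn about z gives the same grasp; the last joint's range is limited). The gripper opens to 94 mm and grips with 3 to 60 N. Pads are 16 mm wide; open, the fingers measure 119 mm over their backs; the gripper's body (75 mm by 177 mm) begins 78 mm behind the grasp point.
Start: joints at [-1.423, 0.426, 0.074, 1.606, -0.034, 1.111, -0.067], TCP at [0.197, 0.645, 0.303] pointing down, gripper open.
Joint ranges: [-2.85, 2.85], [-0.5, 2.14], [-1.23, 1.37], [0.21, 2.46], [-1.02, 4.16], [0.16, 2.05], [-2.73, 2.73]. Speed limits (rad/s): [1.89, 1.89, 2.39, 2.39, 3.01, 3.01, 3.01].

### API

Orientations are given as a unit quaternion [w, x, y, z].
In Python, from rig import sensors, viewer, ticket, r gives the robot as it stands.
- The arm moves only by the tool send_rows, never from a script. Its argument "deltas" is a list of rows, each a list of 3 entries, a list of its own where there are three numbers: the shift along the tool's x, y, z in m, then the turn about the tool's z in degrees, then the finger opening in m, from 0 to 0.094. In form: [[[tx, ty, tz], twist, gripper], ...]. A call has exactly 10 rows; each row shifts and turns the commanded pose from where the row before left it, along the tool's axes as they then stand; what a row does not reach is not made up. A row lasts 1/10 s, in which the tool goes at most 50 mm and 8.59 degrees, less where a joint would pass 70% of its speed; a pose out of reach is approached as far as the arm can. A call is refused whole if a number of a shift passes 0.05 or a number of a turn 8.59, either way. A call with a gripper value outside its range is refused whole. The fingers move at their own pace and stop on an object; the grip force is fixed at half the most. Time passes only in rows, so rows that do not move let the fingers close, or fill a call up. It gives the time, the measured TCP pose, the force, the opening and the grip force at its end, in the units of the state.
- sensors.state(): the state, without advancing time (a new reading comes with each control period).
- viewer.read_camera(name): name is "scene" or "top" or "wrist"; returns a dict with "pixels" (420x560x3 uint8, red, green, blue), "camera_matrix" (3x3 intrinsics, pixels), "position" and "rotation" of the camera in the world; the wrist camera has in their place "mount" (4x4, takes a point from camera to tool coordinates, whose origin is the TCP and whose axes are the flange's). Camera axes: x right, y up, looking along -z (the intrinsics and any distortion apply to the point x, -y, -z); pixel columns grow to the right and rows downward; lengths in m; the calibration is good to about 2 mm. A picture is of the moment at which its call begins: read the wrist's pose just before it. There is no depth.
- ticket.sign_off(): hands the job in; it is judged then, once.
Trained networks look in the newest picture that a camera, given by its name, has taken for a name from the list of things; names that differ only in an ending like _2 or _b are one class to them, and where a whole thing is asked for, a point or a joint stands for the part that bears it (a point fixed in the world has none). Each returns a list of dicts, best first, with "confidence" (0 to 1); they miss things now and then, are a little off and sometimes report something else, mostly with a low value. They report only what shows in the picture. A call takes as long as a camera call.
- viewer.recognise(camera, name): "at" ([x, y, z] in m, in world coordinates, good to about 4 mm: the middle of the surface that is visible of it).
- viewer.tip_of(camera, name): "at" ([x, y, z] in m, in world coordinates, good to about 4 mm: a listed point, or the origin of a listed thing).
The state is a dict: "t": time; "joints": joint angles; "joint_velocities": joint speeds; "tau": joint torques, N m; "eef_pos": TCP position; "tcp_rot": TCP orientation; "ft_force": force on the tool from outside, world axes, zero at the start; "ft_torque": the same for the moment, N m; "gripper_width": finger opening in m; "finger_force": force on a finger pad.
Only numpy, scipy, OpenCV 4.12 (cv2) and the standard library are available. Lean on these libraries where they do the work, as an engineer would, in place of code of your own. Each camera call takes 0.05 s, during which the arm holds its last target. There are 200 camera calls.

### The job

With a fingertip under the flared front lip of the control station's hinged guard, swing the guard up and over past upright, without flinging or pinching it, so that it rests open on its own; then press the wider of the two buttons beneath it fully down with the fingertip and let it spring back up. Do not press the narrower button, pick nothing up, and leave the loose things on the bench where they are.

Things in the scene. Friction and masses are not known exactly. Their poses are not given: they have to be found in the camera images.
- station: Grey control station fixed to the bench, 140 (x) x 200 (y) x 82 mm high; origin at the centre of its underside, its x axis points from its front (lip side, facing roughly to the robot's right) to its rear (hinge side), z up. A tray: flat panel at height 50 mm, inside a 6 mm wide rim whose top is at 82 mm. The white guard covers all of it. Its yaw varies, about 66 to 112 degrees.
- guard (a joint): Angle of the guard in rad: 0 shut (flat on the rim), 1.57 upright, 1.95 its open stop, leaning back to the rear. Almost frictionless, lightly damped hinge: let go below about 1.45 it falls shut, above about 1.6 it falls open onto its stop. Guard mass about 0.15 kg (varies 0.7 to 1.4 times).
- guard_hinge (a point): On the hinge axis (parallel to the station's y), at mid-width; 70 mm behind the station's centre, 84 mm above the bench, level with the underside of the shut guard.
- guard_lip (a point): Tip of the guard's front lip, mid-width, underside; moves with the guard. Guard: 6 mm plate, 200 mm wide, reaching 140 mm forward of the hinge, then a full-width lip flaring up at 35 degrees for 30 mm. Shut, this tip is 165 mm in front of the hinge, 17 mm above it, 25 mm in front of the station, free below. Fingers on underside and top face at once is pinching.
- wide (a joint): Travel of the wider button in m: 0 up, 0.006 fully down; springs back. Starts to move at about 1.5 N, fully down at 5 N.
- wide_top (a point): Centre of the top face of the wider button's cap: grey cap 34 mm across in a black collar 50 mm across; 72 mm above the bench when up, so 10 mm below the rim's top. Left or right half of the panel, about 45 mm from the middle.
- narrow (a joint): Travel of the narrower button in m, 0 up, 0.006 down; not to be pressed.
- narrow_top (a point): Centre of the top face of the narrower button's cap: 18 mm across in a 34 mm collar, same height as the wider one, in the other half of the panel.
- coupon_a: dark steel test block 45 x 35 x 16 mm; loose bystander; origin at the centre of its underside
- coupon_b: dark steel test block 40 x 32 x 18 mm; loose bystander; origin at the centre of its underside
- puck: steel sample disc, 40 mm across, 24 mm high; loose bystander; origin at the centre of its underside
- puck_b: second steel sample disc, 40 mm across, 24 mm high; loose bystander; origin at the centre of its underside
- jar: white screw-top jar, 52 mm across, 60 mm high; loose bystander; origin at the centre of its underside
- mouse: black computer mouse, about 86 x 60 x 33 mm; loose bystander; origin at the centre of its underside

How it is judged:
On the way, in this order (a step that is already met when the one before it is completed fails the run):
1. the guard lies open past over-centre, at rest, with no finger on it (value of joint guard above 1.8 rad and velocity of joint guard below 0.2 rad/s and contact force between the fingers and station below 0.2 N), for 0.3 s.
2. the wider button is pressed down while the guard lies open (value of joint guard above 1.75 rad and value of joint wide above 0.0048 m), for 0.05 s.
At the end, for the whole second after the job is handed in: The guard lies at rest open past 1.75 rad (its stop is at 1.95) and both buttons are up again (less than 1.5 mm down) (value of joint guard above 1.75 rad and velocity of joint guard between -0.1 and 0.1 rad/s and value of joint each of wide, narrow below 0.0015 m); the robot touches nothing.
It fails at once if the guard is pinched: fingers on its inner and outer face at once ((contact force between the fingers and guard_c0 above 0.4 N or contact force between the fingers and guard_c1 above 0.4 N) and (contact force between the fingers and guard_c2 above 0.4 N or contact force between the fingers and guard_c3 above 0.4 N)).
It fails at once if the guard is flung (faster than 5 rad/s) (velocity of joint guard above 5 rad/s or velocity of joint guard below -5 rad/s).
It fails at once if the narrower button is pressed (more than 2 mm) (value of joint narrow above 0.002 m).
It fails at once if a loose bystander is moved or lifted (more than 20 mm) (distance of any of coupon_a, coupon_b, puck, puck_b, jar, mouse from where it was at the start of the episode above 0.02 m).
It also fails if it takes over 51 s, if anything falls off the work surface, if the arm or the gripper's body presses on something with over 40 N, if the wrist force passes 120 N, or if a joint passes its speed limit or range.

## Working session

There is one attempt and no reset: what is moved stays moved. The work goes in short steps, Python scripts to look and compute and a tool call to move; the robot and the scene stay as the last step left them, time stands still between calls to the robot, and variables do not carry over. Pictures are saved under pics/ and viewed, at most 10 in all, crops included, and the job is handed in when it is done.

Besides the shell and the picture viewer there is one more tool, called after "Call:" by a JSON object that holds its "op" and its "data". send_rows: Moves the arm, as the interface text tells. Its arguments: {"type":"object","properties":{"deltas":{"type":"array"}},"required":["deltas"]}

```bash
mkdir -p pics; ls; cat > look.py <<'E'
import sys,cv2,numpy as np
from rig import sensors,viewer,ticket,r
E
python3 - <<'E'
from look import *
s=sensors.state()
print({k:np.round(v,3).tolist() for k,v in s.items()})
ims=[]
for c in ["scene","top"]:
    d=viewer.read_camera(c); cv2.imwrite(f"pics/{c}0.png",d["pixels"][...,::-1])
    print(c,np.round(d["position"],3).tolist(),np.round(d["rotation"],3).tolist(),d["camera_matrix"][0])
    for n in ["station","guard_hinge","guard_lip","wide_top","coupon_a","puck","jar","mouse"]:
        print(c,n,[(np.round(x["at"],3).tolist(),round(x["confidence"],2)) for x in viewer.tip_of(c,n)][:3])
E
```

```text
pics
{'t': 0.0, 'joints': [-1.423, 0.427, 0.074, 1.607, -0.034, 1.111, -0.067], 'joint_velocities': [0.001, 0.0, 0.001, -0.0, 0.001, -0.001, -0.001], 'tau': [-0.0, -93.583, 3.667, -45.417, -0.049, 0.02, 0.0], 'eef_pos': [0.197, 0.645, 0.302], 'tcp_rot': [-0.0, 0.148, 0.989, -0.001], 'ft_force': [-0.113, -0.29, 0.18], 'ft_torque': [-0.018, 0.05, -0.047], 'finger_force': 0.0, 'gripper_width': 0.094}
scene [1.089, -0.05, 0.979] [0.643, 0.178, 0.204, 0.717] [441.87641476   0.         282.65850268]
scene station [([0.559, 0.107, 0.002], 0.93)]
scene guard_hinge [([0.546, 0.173, 0.079], 0.59), ([0.675, -0.031, -0.0], 0.45)]
scene guard_lip [([0.567, 0.012, 0.102], 0.67)]
scene wide_top []
scene coupon_a [([0.469, -0.059, 0.001], 0.72), ([0.395, 0.048, -0.002], 0.65), ([0.556, 0.102, 0.002], 0.53)]
scene puck [([0.673, -0.031, 0.001], 0.73), ([0.698, 0.152, 0.002], 0.68)]
scene jar [([0.356, 0.161, 0.003], 0.92)]
scene mouse [([0.455, -0.452, -0.001], 0.69)]
top [0.375, -0.113, 1.018] [-0.694, -0.081, 0.082, 0.711] [448.1645249    0.         287.74340704]
top station [([0.558, 0.104, -0.004], 0.87)]
top guard_hinge [([0.545, 0.176, 0.085], 0.95)]
top guard_lip [([0.572, 0.007, 0.104], 0.93), ([0.558, 0.103, -0.007], 0.68)]
top wide_top []
top coupon_a [([0.398, 0.056, -0.002], 0.72), ([0.468, -0.063, 0.004], 0.49), ([0.667, -0.03, 0.003], 0.45)]
top puck [([0.672, -0.029, 0.005], 0.74), ([0.699, 0.152, -0.006], 0.7)]
top jar [([0.354, 0.163, 0.0], 0.9)]
top mouse [([0.454, -0.446, 0.001], 0.69)]
```

View pics/scene0.png

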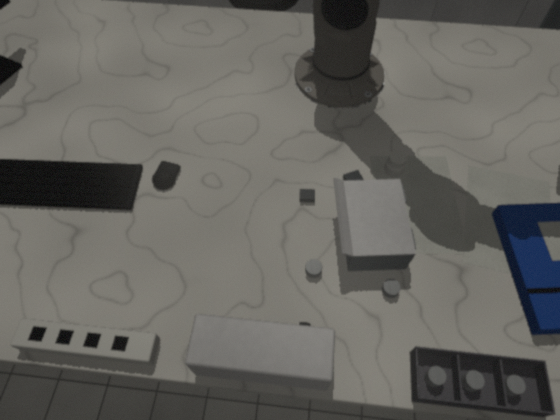

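View pics/top0.png

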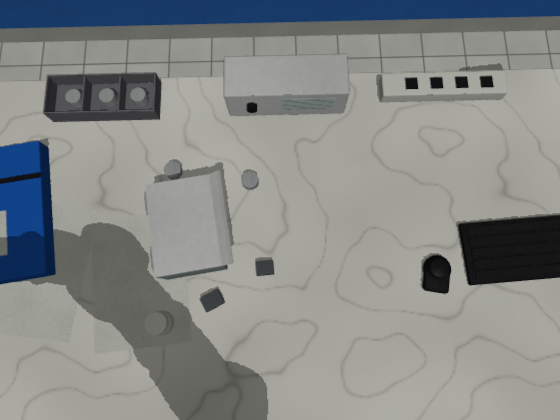

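The two fixed views agree. The station is at about (0.558, 0.105) with yaw about 98°, and the white guard's lip faces −y. In the top picture the lip edge runs from (212,170) to (230,265). The pucks and coupons stay clear of the lip front at fingertip heights above 40 mm. I'll turn the tool so tool x is station x, and close the fingers.

Call:
{"op": "send_rows", "data": {"deltas": [[[0,0,0],6.47,0],[[0,0,0],6.47,0],[[0,0,0],6.47,0],[[0,0,0],6.47,0],[[0,0,0],6.47,0],[[0,0,0],6.47,0],[[0,0,0],6.47,0],[[0,0,0],6.47,0],[[0,0,0],6.47,0],[[0,0,0],6.47,0]]}}

```text
t: 1.9
eef_pos: [0.1974, 0.6455, 0.3027]
tcp_rot: [-0.0, 0.656, 0.755, -0.0]
ft_force: [-0.1, 0.2, -0.2]
gripper_width: 0.0176
finger_force: 0.0
```

Call:
{"op": "send_rows", "data": {"deltas": [[[-0.036,0.014,0],0,0],[[-0.036,0.014,0],0,0],[[-0.036,0.014,0],0,0],[[-0.036,0.014,0],0,0],[[-0.036,0.014,0],0,0],[[-0.036,0.014,0],0,0],[[-0.036,0.014,0],0,0],[[-0.036,0.014,0],0,0],[[-0.036,0.014,0],0,0],[[-0.036,0.014,0],0,0]]}}

```text
t: 2.9
eef_pos: [0.3884, 0.308, 0.3029]
tcp_rot: [-0.0, 0.654, 0.756, 0.0]
ft_force: [-0.1, 0.9, 0.5]
gripper_width: 0.0001
finger_force: 0.0
```

Call:
{"op": "send_rows", "data": {"deltas": [[[-0.036,0.014,0],0,0],[[-0.036,0.014,0],0,0],[[-0.036,0.014,0],0,0],[[-0.036,0.014,0],0,0],[[-0.036,0.014,0],0,0],[[-0.036,0.014,0],0,0],[[-0.036,0.014,0],0,0],[[-0.036,0.014,0],0,0],[[-0.036,0.014,0],0,0],[[-0.036,0.014,0],0,0]]}}

```text
t: 3.9
eef_pos: [0.579, -0.028, 0.3029]
tcp_rot: [0.0, 0.654, 0.757, 0.0]
ft_force: [0.6, 0.6, 0.2]
gripper_width: 0.0004
finger_force: 0.0
```

```bash
python3 - <<'E'
from look import *
d=viewer.read_camera("wrist"); cv2.imwrite("pics/w1.png",d["pixels"][...,::-1])
for c in ["wrist","top","scene"]:
    if c!="wrist": viewer.read_camera(c)
    for n in ["guard_lip","guard_hinge","station"]:
        print(c,n,[(np.round(x["at"],3).tolist(),round(x["confidence"],2)) for x in viewer.tip_of(c,n)][:2])
E
```

```text
wrist guard_lip [([0.574, 0.013, 0.101], 0.56)]
wrist guard_hinge []
wrist station [([0.553, 0.104, -0.002], 0.87)]
top guard_lip [([0.396, 0.054, 0.004], 0.59)]
top guard_hinge []
top station []
scene guard_lip [([0.569, 0.013, 0.099], 0.87)]
scene guard_hinge [([0.542, 0.174, 0.082], 0.63)]
scene station [([0.559, 0.105, 0.001], 0.61), ([0.468, -0.06, -0.0], 0.6)]
```

View pics/w1.png

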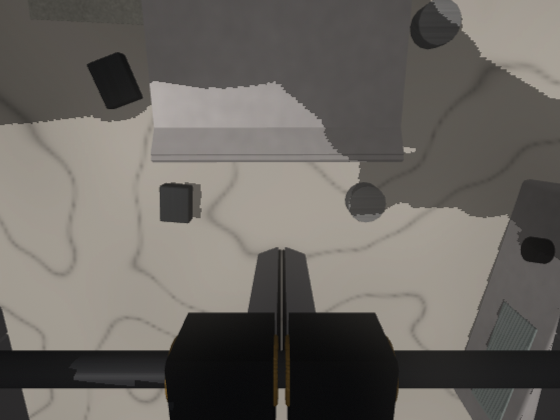

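The wrist view shows the lip edge level at row 157 (cols 152–402), centred on the fingers at col 282. The coupon at (176,203) and the puck at (365,202) are to either side. I'll descend in front of the lip, then creep in.

Call:
{"op": "send_rows", "data": {"deltas": [[[0,0,0.0156],0,0],[[0,0,0.0156],0,0],[[0,0,0.0156],0,0],[[0,0,0.0156],0,0],[[0,0,0.0156],0,0],[[0,0,0.0156],0,0],[[0,0,0.0156],0,0],[[0,0,0.0156],0,0],[[0,0,0.0156],0,0],[[0,0,0.0156],0,0]]}}

```text
t: 5.5
eef_pos: [0.5783, -0.0267, 0.1454]
tcp_rot: [0.0, 0.654, 0.756, -0.0]
ft_force: [0.8, 0.9, -0.8]
gripper_width: 0.0006
finger_force: 0.0
```

Call:
{"op": "send_rows", "data": {"deltas": [[[0.003,0,0],0,0],[[0.003,0,0],0,0],[[0.003,0,0],0,0],[[0.003,0,0],0,0],[[0.003,0,0],0,0],[[0.003,0,0],0,0],[[0.003,0,0],0,0],[[0.002,0,0],0,0],[[0.002,0,0],0,0],[[0.001,0,0],0,0]]}}

```text
t: 6.5
eef_pos: [0.5745, -0.0007, 0.1467]
tcp_rot: [-0.0, 0.654, 0.756, -0.0]
ft_force: [0.5, -0.5, 0.2]
gripper_width: 0.0005
finger_force: 0.0
```

Call:
{"op": "send_rows", "data": {"deltas": [[[0.001,0,0],0,0],[[0.001,0,0],0,0],[[0.001,0,0],0,0],[[0.001,0,0],0,0],[[0.001,0,0],0,0],[[0,0,0],0,0],[[0,0,0],0,0],[[0,0,0],0,0],[[0,0,0],0,0],[[0,0,0],0,0]]}}

```text
t: 7.5
eef_pos: [0.5739, 0.0033, 0.1467]
tcp_rot: [0.0, 0.654, 0.756, -0.0]
ft_force: [0.5, -4.7, -0.2]
gripper_width: 0.0005
finger_force: 2.7
```

```bash
python3 - <<'E'
import numpy as np
R,p0=.1659,np.deg2rad(5.9)
def seg(a,b,n=10):
    t=np.deg2rad(np.linspace(a,b,n+1))+p0
    return np.round(np.c_[np.diff(-R*np.cos(t)),-np.diff(R*np.sin(t))],4).tolist()
for a,b in [(0,8),(8,23),(23,40),(40,57),(57,66)]: print(a,b,seg(a,b))
E
```

```text
0 8 [[0.0003, -0.0023], [0.0003, -0.0023], [0.0003, -0.0023], [0.0004, -0.0023], [0.0004, -0.0023], [0.0004, -0.0023], [0.0004, -0.0023], [0.0005, -0.0023], [0.0005, -0.0023], [0.0005, -0.0023]]
8 23 [[0.0011, -0.0042], [0.0012, -0.0042], [0.0013, -0.0041], [0.0014, -0.0041], [0.0015, -0.0041], [0.0016, -0.004], [0.0017, -0.004], [0.0018, -0.0039], [0.0019, -0.0039], [0.002, -0.0038]]
23 40 [[0.0024, -0.0043], [0.0026, -0.0042], [0.0027, -0.0041], [0.0028, -0.004], [0.0029, -0.004], [0.003, -0.0039], [0.0032, -0.0038], [0.0033, -0.0037], [0.0034, -0.0036], [0.0035, -0.0035]]
40 57 [[0.0036, -0.0034], [0.0037, -0.0033], [0.0038, -0.0032], [0.0039, -0.003], [0.004, -0.0029], [0.004, -0.0028], [0.0041, -0.0027], [0.0042, -0.0026], [0.0043, -0.0024], [0.0043, -0.0023]]
57 66 [[0.0023, -0.0012], [0.0023, -0.0011], [0.0024, -0.0011], [0.0024, -0.0011], [0.0024, -0.001], [0.0024, -0.001], [0.0024, -0.0009], [0.0024, -0.0009], [0.0025, -0.0009], [0.0025, -0.0008]]
```

Call:
{"op": "send_rows", "data": {"deltas": [[[0.0008,0,-0.0015],0,0],[[0.0008,0,-0.0023],0,0],[[0.0004,0,-0.0023],0,0],[[0.0004,0,-0.0023],0,0],[[0.0004,0,-0.0023],0,0],[[0.0004,0,-0.0023],0,0],[[0.0004,0,-0.0023],0,0],[[0.0005,0,-0.0023],0,0],[[0.0005,0,-0.0023],0,0],[[0.0005,0,-0.0023],0,0]]}}

```text
t: 8.5
eef_pos: [0.5733, 0.0075, 0.1692]
tcp_rot: [0.001, 0.655, 0.756, -0.0]
ft_force: [0.6, -10.0, 1.7]
gripper_width: 0.0002
finger_force: 5.0
```

```bash
python3 - <<'E'
from look import *
d=viewer.read_camera("wrist"); cv2.imwrite("pics/w2.png",d["pixels"][...,::-1])
d=viewer.read_camera("scene"); 
for c in ["wrist","scene"]:
    print(c,[(np.round(x["at"],3).tolist(),round(x["confidence"],2)) for x in viewer.tip_of(c,"guard_lip")][:2])
E
```

```text
wrist [([0.573, 0.016, 0.122], 0.96), ([0.552, 0.102, -0.003], 0.17)]
scene [([0.566, 0.016, 0.119], 0.89)]
```

View pics/w2.png

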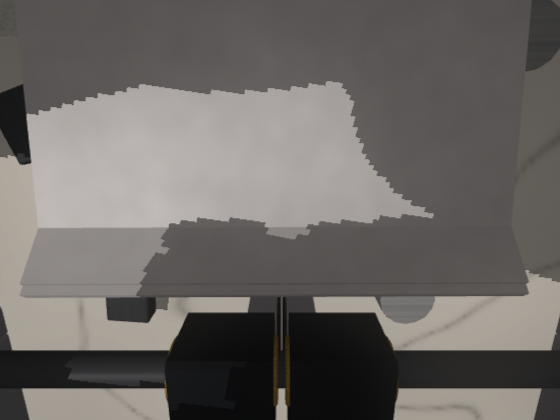

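The lip edge is now at row 290 and up to z≈0.121 (+20 mm), moving with the finger, with about 10 N sideways. I'll continue along the arc.

Call:
{"op": "send_rows", "data": {"deltas": [[[0.0011,0,-0.0042],0,0],[[0.0012,0,-0.0042],0,0],[[0.0013,0,-0.0041],0,0],[[0.0014,0,-0.0041],0,0],[[0.0015,0,-0.0041],0,0],[[0.0016,0,-0.004],0,0],[[0.0017,0,-0.004],0,0],[[0.0018,0,-0.0039],0,0],[[0.0019,0,-0.0039],0,0],[[0.002,0,-0.0038],0,0]]}}

```text
t: 9.7
eef_pos: [0.571, 0.0231, 0.2096]
tcp_rot: [0.001, 0.655, 0.756, -0.0]
ft_force: [-0.1, -7.8, 3.4]
gripper_width: 0.0005
finger_force: 4.1
```

Call:
{"op": "send_rows", "data": {"deltas": [[[0.0024,0,-0.0043],0,0],[[0.0026,0,-0.0042],0,0],[[0.0027,0,-0.0041],0,0],[[0.0028,0,-0.004],0,0],[[0.0029,0,-0.004],0,0],[[0.003,0,-0.0039],0,0],[[0.0032,0,-0.0038],0,0],[[0.0033,0,-0.0037],0,0],[[0.0034,0,-0.0036],0,0],[[0.0035,0,-0.0035],0,0]]}}

```text
t: 10.7
eef_pos: [0.5666, 0.0539, 0.2486]
tcp_rot: [0.0, 0.654, 0.756, 0.0]
ft_force: [0.7, -2.8, 1.5]
gripper_width: 0.0003
finger_force: 1.4
```

```bash
python3 - <<'E'
from look import *
d=viewer.read_camera("wrist")
d=viewer.read_camera("scene"); cv2.imwrite("pics/s3.png",d["pixels"][100:350,230:530,::-1].repeat(2,0).repeat(2,1))
for c in ["wrist","scene"]:
    print(c,[(np.round(x["at"],3).tolist(),round(x["confidence"],2)) for x in viewer.tip_of(c,"guard_lip")][:2])
E
```

```text
wrist [([0.565, 0.059, 0.199], 0.96)]
scene [([0.558, 0.063, 0.202], 0.87)]
```

View pics/s3.png

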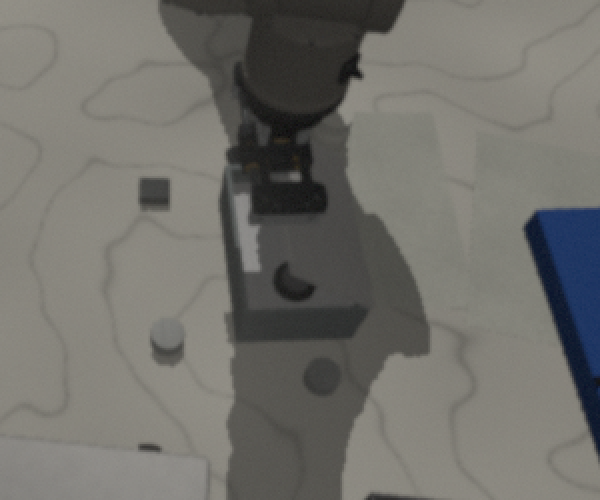

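The scene crop shows the panel uncovered, with one dark-collared button at (295,280), and the guard hidden behind the gripper. The lip is at z≈0.20, about 38° open, and still in contact.

Call:
{"op": "send_rows", "data": {"deltas": [[[0.004,0,-0.0034],0,0],[[0.004,0,-0.0033],0,0],[[0.0041,0,-0.0032],0,0],[[0.0042,0,-0.003],0,0],[[0.0043,0,-0.0029],0,0],[[0.0043,0,-0.0028],0,0],[[0.0044,0,-0.0027],0,0],[[0.0045,0,-0.0026],0,0],[[0.0045,0,-0.0024],0,0],[[0.0045,0,-0.0023],0,0]]}}

```text
t: 11.9
eef_pos: [0.5604, 0.0966, 0.2771]
tcp_rot: [0.0, 0.654, 0.756, 0.0]
ft_force: [0.5, -1.1, 0.4]
gripper_width: 0.0007
finger_force: 0.5
```

Call:
{"op": "send_rows", "data": {"deltas": [[[0.0045,0,-0.001],0,0],[[0.0045,0,-0.001],0,0],[[0.0045,0,-0.001],0,0],[[0.0045,0,-0.001],0,0],[[0.0045,0,-0.001],0,0],[[0.0045,0,0],0,0],[[0.0045,0,0],0,0],[[0.0045,0,0],0,0],[[0.0045,0,0],0,0],[[0.0045,0,0],0,0]]}}

```text
t: 12.9
eef_pos: [0.5539, 0.1412, 0.2818]
tcp_rot: [0.0, 0.654, 0.756, -0.0]
ft_force: [-0.3, 0.6, -0.2]
gripper_width: 0.0003
finger_force: 0.1
```

Call:
{"op": "send_rows", "data": {"deltas": [[[0.004,0,0],0,0],[[0.004,0,0],0,0],[[0.004,0,0],0,0],[[0.004,0,0],0,0],[[0.004,0,0],0,0],[[0.004,0,0],0,0],[[0.004,0,0],0,0],[[0.004,0,0],0,0],[[0.004,0,0],0,0],[[0.004,0,0],0,0]]}}

```text
t: 13.9
eef_pos: [0.5481, 0.1807, 0.2819]
tcp_rot: [-0.0, 0.654, 0.756, -0.0]
ft_force: [-0.3, 0.9, 1.0]
gripper_width: 0.0002
finger_force: 0.0
```

```bash
python3 - <<'E'
from look import *
d=viewer.read_camera("wrist")
d=viewer.read_camera("scene"); cv2.imwrite("pics/s4.png",d["pixels"][100:350,230:530,::-1].repeat(2,0).repeat(2,1))
d=viewer.read_camera("top")
for c in ["wrist","scene","top"]:
  for n in ["guard_lip","wide_top","narrow_top"]:
    print(c,n,[(np.round(x["at"],3).tolist(),round(x["confidence"],2)) for x in viewer.tip_of(c,n)][:2])
E
```

```text
wrist guard_lip [([0.541, 0.225, 0.238], 0.9), ([0.354, 0.166, 0.003], 0.31)]
wrist wide_top [([0.603, 0.112, 0.07], 0.76)]
wrist narrow_top [([0.509, 0.092, 0.071], 0.55)]
scene guard_lip [([0.535, 0.232, 0.239], 0.65), ([0.467, -0.061, -0.001], 0.21)]
scene wide_top [([0.606, 0.111, 0.071], 0.66)]
scene narrow_top [([0.514, 0.099, 0.069], 0.55), ([0.397, 0.051, -0.003], 0.39)]
top guard_lip [([0.351, 0.16, 0.003], 0.68)]
top wide_top [([0.603, 0.108, 0.071], 0.48)]
top narrow_top [([0.508, 0.094, 0.072], 0.43)]
```

View pics/s4.png

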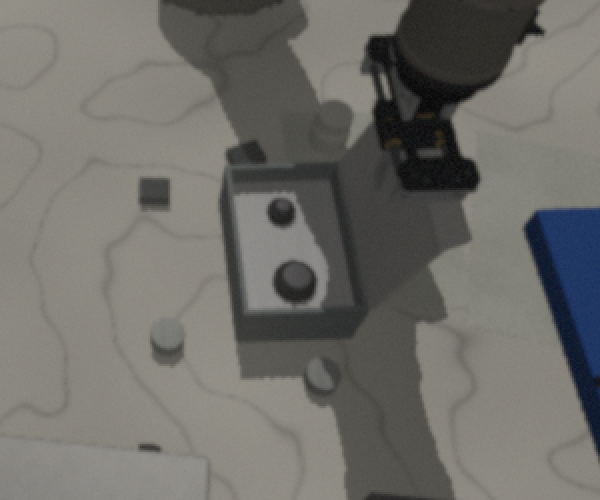

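The guard is leaning back past upright, right of the station in the crop. The wide button is at crop (295,280), which is world ≈(0.604, 0.110, 0.071), and the narrow one is at (281,211). I'll back off and go above the wide one.

Call:
{"op": "send_rows", "data": {"deltas": [[[-0.0078,0.0045,0],0,0],[[-0.0078,0.0045,0],0,0],[[-0.0078,0.0045,0],0,0],[[-0.0078,0.0045,0],0,0],[[-0.0078,0.0045,0],0,0],[[-0.0078,0.0045,0],0,0],[[-0.0078,0.0045,0],0,0],[[-0.0078,0.0045,0],0,0],[[-0.0078,0.0045,0],0,0],[[-0.0078,0.0045,0],0,0]]}}

```text
t: 15.5
eef_pos: [0.6044, 0.1091, 0.2818]
tcp_rot: [-0.0, 0.654, 0.756, -0.0]
ft_force: [-0.3, -0.0, -0.3]
gripper_width: 0.0006
finger_force: 0.0
```

```bash
python3 - <<'E'
from look import *
for c in ["wrist","scene","top"]:
  d=viewer.read_camera(c)
  if c=="wrist": cv2.imwrite("pics/w5.png",d["pixels"][...,::-1])
  for n in ["guard_lip","wide_top","narrow_top"]:
    print(c,n,[(np.round(x["at"],3).tolist(),round(x["confidence"],2)) for x in viewer.tip_of(c,n)][:2])
E
```

```text
wrist guard_lip []
wrist wide_top [([0.602, 0.111, 0.068], 0.72)]
wrist narrow_top [([0.509, 0.095, 0.075], 0.78)]
scene guard_lip [([0.532, 0.25, 0.229], 0.58)]
scene wide_top [([0.604, 0.112, 0.071], 0.71)]
scene narrow_top [([0.513, 0.098, 0.075], 0.38)]
top guard_lip []
top wide_top [([0.603, 0.11, 0.074], 0.67), ([0.673, -0.025, 0.006], 0.45)]
top narrow_top [([0.508, 0.092, 0.074], 0.63), ([0.395, 0.058, -0.0], 0.51)]
```

View pics/w5.png

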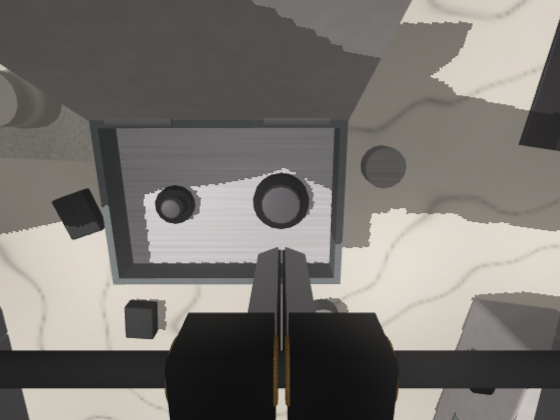

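The open guard fills the top of the wrist view. The wide button is at (281,201), aligned with the finger column, and the narrow one is well left at (175,204). I'll descend, then press.

Call:
{"op": "send_rows", "data": {"deltas": [[[0,0,0.0105],0,0],[[0,0,0.0105],0,0],[[0,0,0.0105],0,0],[[0,0,0.0105],0,0],[[0,0,0.0105],0,0],[[0,0,0.0105],0,0],[[0,0,0.0105],0,0],[[0,0,0.0105],0,0],[[0,0,0.0105],0,0],[[0,0,0.0105],0,0]]}}

```text
t: 17.1
eef_pos: [0.6039, 0.1097, 0.176]
tcp_rot: [-0.0, 0.654, 0.756, -0.0]
ft_force: [0.1, 0.2, 0.3]
gripper_width: 0.0005
finger_force: 0.0
```

Call:
{"op": "send_rows", "data": {"deltas": [[[0,0,0.0015],0,0],[[0,0,0.0015],0,0],[[0,0,0.0015],0,0],[[0,0,0.0015],0,0],[[0,0,0.0015],0,0],[[0,0,0.001],0,0],[[0,0,0.001],0,0],[[0,0,0.001],0,0],[[0,0,0.001],0,0],[[0,0,0],0,0]]}}

```text
t: 18.1
eef_pos: [0.6041, 0.1097, 0.1654]
tcp_rot: [0.0, 0.654, 0.756, 0.0]
ft_force: [0.7, 0.5, 4.6]
gripper_width: 0.0003
finger_force: 1.9
```

Call:
{"op": "send_rows", "data": {"deltas": [[[0,0,0.001],0,0],[[0,0,0.001],0,0],[[0,0,0.001],0,0],[[0,0,0.001],0,0],[[0,0,0.0005],0,0],[[0,0,0],0,0],[[0,0,0],0,0],[[0,0,0],0,0],[[0,0,0],0,0],[[0,0,0],0,0]]}}

```text
t: 19.1
eef_pos: [0.6043, 0.1096, 0.1628]
tcp_rot: [-0.0, 0.654, 0.756, 0.001]
ft_force: [-12.2, -0.4, 38.7]
gripper_width: 0.0003
finger_force: 19.5
```

Bottomed out with the tip at 66 mm and force well above 5 N. Retracting.

Call:
{"op": "send_rows", "data": {"deltas": [[[0,0,-0.003],0,0],[[0,0,-0.004],0,0],[[0,0,-0.006],0,0],[[0,0,-0.01],0,0],[[0,0,-0.015],0,0],[[0,0,-0.015],0,0],[[0,0,-0.015],0,0],[[0,0,-0.015],0,0],[[0,0,-0.015],0,0],[[0,0,-0.01],0,0]]}}

```text
t: 20.1
eef_pos: [0.6042, 0.1097, 0.2706]
tcp_rot: [0.0, 0.654, 0.756, 0.001]
ft_force: [0.8, 0.0, 0.2]
gripper_width: 0.0006
finger_force: 0.0
```

Call:
{"op": "send_rows", "data": {"deltas": [[[0,0,0],0,0],[[0,0,0],0,0],[[0,0,0],0,0],[[0,0,0],0,0],[[0,0,0],0,0],[[0,0,0],0,0],[[0,0,0],0,0],[[0,0,0],0,0],[[0,0,0],0,0],[[0,0,0],0,0]]}}

```text
t: 21.1
eef_pos: [0.6039, 0.1097, 0.2689]
tcp_rot: [-0.0, 0.654, 0.756, -0.0]
ft_force: [-0.7, -0.7, 0.1]
gripper_width: 0.0001
finger_force: 0.0
```

```bash
python3 - <<'E'
from look import *
for c in ["wrist","scene"]:
  d=viewer.read_camera(c)
  for n in ["guard_lip","wide_top","narrow_top","puck","coupon_a"]:
    print(c,n,[(np.round(x["at"],3).tolist(),round(x["confidence"],2)) for x in viewer.tip_of(c,n)][:2])
E
```

```text
wrist guard_lip []
wrist wide_top [([0.602, 0.113, 0.071], 0.8)]
wrist narrow_top [([0.509, 0.092, 0.073], 0.87)]
wrist puck [([0.7, 0.15, 0.001], 0.69), ([0.672, -0.03, -0.001], 0.55)]
wrist coupon_a [([0.398, 0.058, -0.001], 0.79), ([0.465, -0.058, 0.001], 0.59)]
scene guard_lip [([0.534, 0.248, 0.229], 0.87)]
scene wide_top [([0.606, 0.112, 0.073], 0.7)]
scene narrow_top [([0.51, 0.097, 0.074], 0.39)]
scene puck [([0.7, 0.152, 0.004], 0.69), ([0.674, -0.03, 0.003], 0.63)]
scene coupon_a [([0.469, -0.059, 0.001], 0.67), ([0.4, 0.05, -0.002], 0.58)]
```

```bash
python3 -c "
from rig import ticket; print(ticket.sign_off())"
```

```text
the job is handed in; nothing more can be done
None
```

The guard rests open on its stop, the wide button was pressed fully down and is back up, both pucks and coupons measure where they were and the arm went nowhere near the jar or mouse; the job is handed in at about 21 s (no verdict was returned).

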